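# Feed the next jar from the gravity rack to the roller mixer

## Task

Take the front large jar out of its sloped gravity rack, so that the jars behind it roll down to the front, and lay it gently (not dropped) in the free groove of the roller mixer, lying along the rollers beside the jar that is already there. Then switch the mixer on by pushing its lever fully over, away from the robot, and leave the small vials and everything else as they are.

Things in the scene. Friction and masses are not known exactly. Their poses are not given: they have to be found in the camera images.
- jar_rack: Fixed aluminium gravity rack of the large jars, 215 x 84 mm. Its lane, 64 mm wide, slopes 0.2 rad down to its own -x (roughly towards the robot); steel stop 36 mm wide, 32 mm high at the low end. Side guides rise 8 mm above the lane floor at the front place and 25 mm from 20 mm behind it. Origin on the bench under the front jar's axis; x up the lane (level), y along the jars' axes, z up. Place and yaw vary.
- jar_rack_front (a point): Centre of a jar that rests at the front against the stop, 85 mm above the bench; axes as jar_rack.
- jar1: Front (lowest) large jar: lying cylinder 50 mm in diameter, 60 mm long, flat ends, white with grey screw cap, 85 to 170 g. Origin at its centre; y is its axis; x and z turn as it rolls. Its ends are free above the 8 mm guides, so grip it over the ends (60 mm) from above; the next jar touches its back. Lift it 40 mm to clear the stop.
- jar2: Second large jar in the lane, like jar1, touching it, 50 mm up the slope; rolls forward once jar1 is lifted out.
- jar3: Third large jar in the lane, like jar1.
- jar4: Fourth and last large jar in the lane, like jar1.
- mixer: Fixed white roller mixer, 190 x 250 mm. Three black rollers along its y (they stand still), 28 mm in diameter, 152 mm long, axes 58 mm apart and 72 mm above the bench, between end plates 82 mm high. The near groove is free, the far one holds mixing_jar. Origin on the bench under the free groove; x across the rollers, away from the robot; y along them. Place and yaw vary.
- groove (a point): Centre that a large jar has when it lies in the free groove halfway along the rollers: at (0, 30, 98) mm in the mixer's frame; axes as mixer. The end plates' inner faces lie 76 mm to each side along y; the rollers' tops are 12 mm below this point.
- mixing_jar: Large jar like jar1 already lying in the far groove, its centre 58 mm beyond groove along the mixer's x. Leave it.
- switch (a joint): The mixer's lever, in rad: 0 leaning to the mixer's -x (off), 1.0 leaning to +x (fully on); upright at 0.5. Stiff: it stays where it is left. Starts at 0 to 0.25.
- switch_tip (a point): Centre of the 26 mm black ball on the end of that lever: a thin steel stick, 55 mm from pivot to ball centre, pivot 70 mm above the bench on a grey block (70 x 50 mm, top at 73 mm), at (0, -93) mm in the mixer's frame. It swings in the mixer's x-z plane; its y does not change. Under 2 N moves it.
- vial_rack: Fixed rack like jar_rack, but for the small vials; origin on the bench under the front vial. Its place and yaw vary. Leave it alone.
- vial1: Front small vial, a lying white cylinder 32 mm in diameter and 60 mm long, origin at its centre, y its axis. Leave it in the lane.
- vial2: Second small vial. Leave it in the lane.
- vial3: Third small vial. Leave it in the lane.
- tube_rack: Loose black rack of capped test tubes, 100 x 180 x 110 mm, bystander at the left side. Origin at the centre of its underside.
- beaker: Loose white beaker, 72 mm wide, 95 mm high, bystander at the right side. Origin at the centre of its underside.
Not all that is in view belongs to the job. Leave any blue or red look-alike of the jar3 alone.

How it is judged:
On the way, in this order (a step that is already met when the one before it is completed fails the run):
1. The front jar lies, let go, in the mixer's free groove and the other three have rolled down to the front of the lane (x of jar1 in the frame of groove between -0.006 and 0.006 m and y of jar1 in the frame of groove between -0.044 and 0.044 m and z of jar1 in the frame of groove between -0.005 and 0.006 m and angle between the y axis of jar1 and the y axis of mixer, either way round below 0.12 rad and linear speed of each of jar1, jar2, jar3, jar4 below 0.03 m/s and contact force between the fingers and jar1 below 0.1 N and x of jar2 in the frame of jar_rack_front between -0.007 and 0.007 m and z of jar2 in the frame of jar_rack_front between -0.006 and 0.006 m and y of jar2 in the frame of jar_rack_front between -0.006 and 0.006 m and x of jar3 in the frame of jar_rack_front between 0.0420033 and 0.0560033 m and z of jar3 in the frame of jar_rack_front between 0.00393347 and 0.0159335 m and y of jar3 in the frame of jar_rack_front between -0.006 and 0.006 m and x of jar4 in the frame of jar_rack_front between 0.0910067 and 0.105007 m and z of jar4 in the frame of jar_rack_front between 0.0138669 and 0.0258669 m and y of jar4 in the frame of jar_rack_front between -0.006 and 0.006 m), for 0.2 s.
2. The lever is pushed over to on (value of joint switch above 0.85 rad), for 0.1 s.
At the end, for the whole second after the job is handed in: jar1 rests, released, in the free groove (6 mm across and in height, 44 mm along, axis within 0.12 rad); jar2, jar3, jar4 rest in the first three places of the lane (7 mm along, 6 mm sideways and in height); the lever reads over 0.85 rad (all of step 1 and value of joint switch above 0.85 rad); the robot touches nothing.
It fails at once if jar1 is dropped or slammed into the mixer (over 0.5 m/s in the last 20 mm above the groove) (horizontal distance between jar1 and groove below 0.03 m and z of jar1 in the frame of groove below 0.02 m and linear speed of jar1 above 0.5 m/s).
It fails at once if a jar behind the front one is lifted out of the lane (z of jar2 in the frame of jar_rack above 0.12 m or z of jar3 in the frame of jar_rack above 0.13 m or z of jar4 in the frame of jar_rack above 0.14 m).
It fails at once if the jar already on the mixer is moved (15 mm) (distance of mixing_jar from where it was at the start of the episode above 0.015 m).
It fails at once if a small vial is moved (15 mm) (distance of any of vial1, vial2, vial3 from where it was at the start of the episode above 0.015 m).
It fails at once if the tube rack or the beaker is moved (20 mm) (distance of any of tube_rack, beaker from where it was at the start of the episode above 0.02 m).
It also fails if it takes over 54 s, if anything falls off the work surface, if the arm or the gripper's body presses on something with over 40 N, if the wrist force passes 120 N, or if a joint passes its speed limit or range.

## Robot

A 7-joint arm with a two-finger parallel gripper is mounted at the origin on the work surface. World frame = base frame: x ahead of the robot, y to its left, z up, the work surface at z = 0. Lengths are in m, angles in rad, forces in N, time in s.
With the tool pointing down it reaches from about 0.425 to 0.925 m from the base axis. Payload 6.8 kg.
Tool frame: the origin (TCP) lies at the very end of the fingers, on their centre line; the grasp point (between the pads) lies grasp_offset behind it (grasp_offset is the distance from the TCP to the grasp point, in m); z points along the fingers, y is the direction in which the jaws open and shut (so a half turn about z gives the same grasp; the last joint's range is limited). The gripper opens to 85 mm and grips with 20 to 120 N. Pads are 22 mm wide; open, the fingers measure 114 mm over their backs; the gripper's body (76 mm by 85 mm) begins 54 mm behind the grasp point. The pads swing forward as they close: fully open they stand 13 mm farther back than shut.
Start: joints at [1.175, 0.477, 0.022, 1.555, -0.011, 1.109, -0.083], TCP at [0.192, -0.647, 0.231] pointing down, gripper open.
Joint ranges: [-2.96, 2.96], [-0.34, 2.1], [-1.41, 1.46], [0.24, 2.44], [-1.37, 4.51], [0.17, 1.92], [-2.96, 2.96]. Speed limits (rad/s): [2.39, 2.39, 3.14, 3.14, 3.14, 3.14, 3.14].

## Interface

Orientations are given as a unit quaternion [w, x, y, z].
In Python, from station import * gives the robot as it stands.
- The arm moves only by the shell command python3 -m handwheel 'ROWS' [FORCE]. ROWS is JSON, one flat list of numbers, 7 for each row, row after row: the shift along the world's x, y, z in cm, then the turn, a rotation vector about the world's x, y, z in degrees, then the opening, from 0 (shut) to 1 (fully open). In form: [tx, ty, tz, ax, ay, az, fingers, tx, ty, tz, ax, ay, az, fingers, ...]. A call has 1 to 8 rows; each row is the pose to reach, as a shift and turn from the pose measured when the call began; what a row does not reach only later rows make up. A row lasts 1/12 s, in which the tool goes at most 41.7 mm and 7.16 degrees, less where a joint would pass 70% of its speed; a pose out of reach is approached as far as the arm can. A call with a gripper value outside its range is refused whole. The fingers move at their own pace and stop on an object; FORCE is the grip in N (left out, the last holds). Time passes only in rows, so rows that repeat a pose let the fingers close. It gives the time, the measured TCP pose, the force and the opening at its end, in the units of the state.
- get_obs(): the state, without advancing time (a new reading comes with each control period).
- read_camera(name): name is "side" or "top" or "wrist"; returns the picture (400x640x3 uint8, red, green, blue); there is no depth.
- camera_info(name): a dict with "fx", "fy", "cx", "cy" (pixels), "R" (3x3) and "t" (3): a world point X has camera coordinates R X + t; the wrist camera has in their place "mount" (4x4, takes a point from camera to tool coordinates, whose origin is the TCP and whose axes are the flange's). Camera axes: x right, y down, z forward; pixel columns grow to the right and rows downward; lengths in m; the calibration is good to about 2 mm. A picture is of the moment at which its call begins: read the wrist's pose just before it. camera_info takes no time and is no camera call.
- hand_in(): hands the job in, once; it reports no verdict.
The state is a dict: "t": time; "q": joint angles; "joint_vel": joint speeds; "joint_torque": joint torques, N m; "eef_pos": TCP position; "tool_rot": TCP orientation; "contact_force": force on the tool from outside, world axes, zero at the start; "torque": the same for the moment, N m; "gripper_width": opening from 0.0 (shut) to 1.0 (fully open).
Only numpy, scipy, OpenCV 4.12 (cv2) and the standard library are available. Lean on these libraries where they do the work, as an engineer would, in place of code of your own. Each camera call takes 0.05 s, during which the arm holds its last target. There are 200 camera calls.

## Working session

There is one attempt and no reset: what is moved stays moved. The work goes in short steps, Python scripts to look and compute and a shell command to move; the robot and the scene stay as the last step left them, time stands still between calls to the robot, and variables do not carry over. Pictures are saved under pics/ and viewed, on a budget of 10 in all, crops included, one or two more only if the job needs it, and the job is handed in when it is done.

```bash
mkdir -p pics
cat > h.py <<'E'
from station import *
import numpy as np, cv2
from scipy.spatial.transform import Rotation as Ro
def ray(name,u,v,obs=None):
    c=camera_info(name); d=np.array([(u-c["cx"])/c["fx"],(v-c["cy"])/c["fy"],1.])
    if name!="wrist":
        R=np.array(c["R"]);t=np.array(c["t"]); return -R.T@t, R.T@d
    M=np.array(c["mount"]); w,x,y,z=obs["tool_rot"]; Rt=Ro.from_quat([x,y,z,w]).as_matrix()
    return Rt@M[:3,3]+np.array(obs["eef_pos"]), Rt@(M[:3,:3]@d)
def onz(name,u,v,z,obs=None):
    o,d=ray(name,u,v,obs); return o+d*(z-o[2])/d[2]
def snap(name,fn):
    im=read_camera(name); cv2.imwrite("pics/"+fn,im[:,:,::-1]); return im
E
python3 - <<'E'
from h import *
o=get_obs(); print(o["eef_pos"],o["tool_rot"],o["t"])
for n in ["top","side"]:
    snap(n,n+"0.png"); c=camera_info(n); R=np.array(c["R"]); print(n,c["fx"],-R.T@np.array(c["t"]),R.tolist())
print(camera_info("wrist"))
import station; print([k for k in dir(station) if not k.startswith('_')], globals().get("grasp_offset"))
E
```

```text
[ 0.19141679 -0.64666361  0.23032188] [-9.03519724e-04  9.89657841e-01  1.43445124e-01 -1.96602576e-04] 0.0
top 441.796344164015 [0.2797103  0.00986117 1.47769403] [[-0.09100715485836004, -0.9958343531488937, -0.005624842496559983], [-0.9738353337078189, 0.0901749522057985, -0.2085982282208144], [0.20823650157157245, -0.01350626088917977, -0.9779852454562011]]
side 370.32779792887357 [0.16998866 0.80404042 0.69901879] [[-0.8887387295044975, -0.4584006010671457, -0.0035156251238086665], [-0.2540548877599656, 0.4989116311893869, -0.8285790838955666], [0.3815751363545624, -0.7354971605691109, -0.5598610024914865]]
{'fx': 291.08911335079, 'fy': 291.08911335079, 'cx': 325.3501839563359, 'cy': 201.05631832467884, 'mount': array([[-6.75645449e-04, -9.64303910e-01, -2.64797116e-01,
         6.79626251e-02],
       [ 9.99999612e-01, -8.01053699e-04,  3.65615864e-04,
        -7.14884574e-05],
       [-5.64681516e-04, -2.64796766e-01,  9.64304077e-01,
        -1.42915481e-01],
       [ 0.00000000e+00,  0.00000000e+00,  0.00000000e+00,
         1.00000000e+00]])}
['PlanningError', 'camera_info', 'get_obs', 'grasp_offset', 'hand_in', 'read_camera'] 0.0187
```

View pics/top0.png

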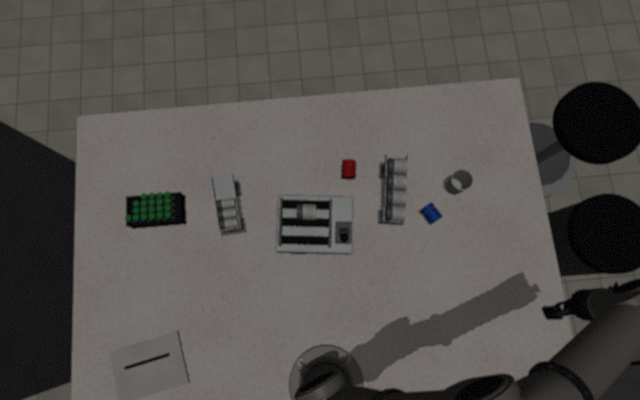

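View pics/side0.png

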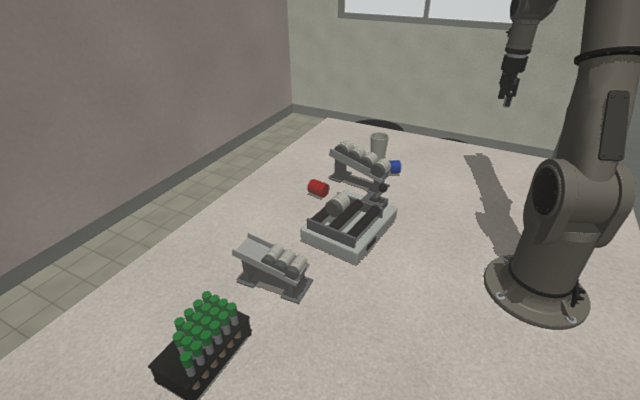

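Top view: large-jar rack at about (395,190) with the front jar near (396,213). The mixer is at (315,224), with its free near groove at about row 230 and the lever block at (343,235). The vials are at (230,210).

Run:
```python
from h import *
for n,u,v,z in [("jar1",397,213,.1),("jar4",397,165,.14),("rackL_far",386,156,.13),("rackL_near",381,222,.08),("mixer tl",279,196,.08),("mixer tr",353,196,.08),("mixer bl",278,251,.08),("mixer br",353,252,.08),("mjar",309,211,.1),("beaker",460,181,.09),("blue",431,213,.02)]:
    print(n,onz("top",u,v,z).round(3))
```

```text
jar1 [ 0.5   -0.271  0.1  ]
jar4 [ 0.645 -0.283  0.14 ]
rackL_far [ 0.681 -0.254  0.13 ]
rackL_near [ 0.479 -0.221  0.08 ]
mixer tl [0.594 0.097 0.08 ]
mixer tr [ 0.571 -0.141  0.08 ]
mixer bl [0.417 0.114 0.08 ]
mixer br [ 0.392 -0.121  0.08 ]
mjar [0.532 0.005 0.1  ]
beaker [ 0.587 -0.49   0.09 ]
blue [ 0.502 -0.401  0.02 ]
```

```bash
python3 -m handwheel '[14,25,7,0,0,-12,1,14,25,7,0,0,-12,1,14,25,7,0,0,-12,1,28,50,7,0,0,-24,1,28,50,7,0,0,-24,1,28,50,7,0,0,-24,1,28,50,7,0,0,-24,1,28,50,7,0,0,-24,1]'
```

```text
t: 0.77
eef_pos: [0.352, -0.3587, 0.2788]
tool_rot: [-0.001, 0.998, -0.066, -0.0]
contact_force: [1.5, -0.3, -0.3]
gripper_width: 1.002
```

```bash
python3 -m handwheel '[12,21,3,0,0,0,1,12,21,3,0,0,0,1,12,21,3,0,0,0,1,12,21,3,0,0,0,1,12,21,3,0,0,0,1,12,21,3,0,0,0,1,12,21,3,0,0,0,1,12,21,3,0,0,0,1]'
python3 - <<'E'
from h import *
import json
o=get_obs(); json.dump({k:np.array(o[k]).tolist() for k in ["eef_pos","tool_rot"]},open("w1.json","w")); print(o["eef_pos"],np.abs(o["joint_vel"]).max()); snap("wrist","w1.png")
E
```

```text
t: 1.43
eef_pos: [0.4729, -0.1464, 0.3087]
tool_rot: [-0.001, 0.998, -0.063, -0.0]
contact_force: [-0.2, -0.3, 0.9]
gripper_width: 0.998
[ 0.47289293 -0.14640354  0.30874582] 0.06304664800699725
```

View pics/w1.png

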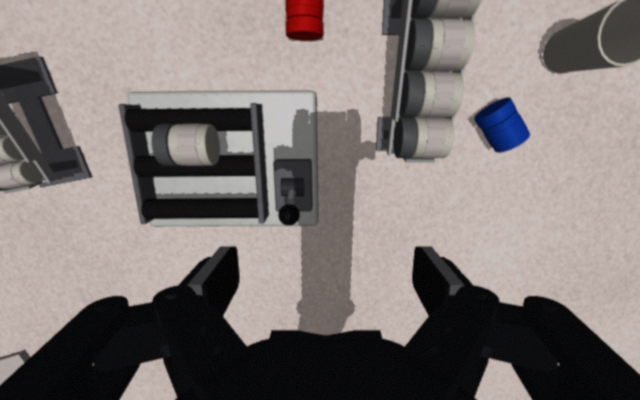

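The mixer, lever and rack are all visible. The rollers are at rows 119, 166 and 209, the ball is at (289,214), the front jar at about (424,137), and the mixing jar at (187,144).

Run:
```python
from h import *
im=cv2.imread("pics/w1.png"); g=im.max(2)
m=(g<45).astype(np.uint8); m[230:]=0
n,l,s,c=cv2.connectedComponentsWithStats(m)
for i in range(1,n):
    if s[i,4]>150:
        p=np.argwhere(l==i)[:,::-1].astype(np.float32); print(s[i],c[i].round(1),cv2.minAreaRect(p))
a=cv2.resize(im[90:170,370:480],None,fx=7,fy=7,interpolation=cv2.INTER_CUBIC)[:, :770]
b=cv2.resize(im[190:230,120:330],None,fx=3.6,fy=3.6,interpolation=cv2.INTER_CUBIC)
print(a.shape,b.shape)
cv2.imwrite("pics/crop1.png",a[:590])
```

```text
[391   0  13  19 195] [396.7   9.3] ((396.4266052246094, 8.873716354370117), (10.983077049255371, 19.161964416503906), 6.709836959838867)
[406   0  26  71 602] [414.8  34. ] ((418.2308044433594, 35.65384292602539), (18.977313995361328, 70.94786834716797), 7.125016689300537)
[  0  65  43  25 738] [17.2 76.6] ((18.980770111083984, 73.90384674072266), (23.337820053100586, 43.145545959472656), 78.69007110595703)
[394  72  22  85 540] [401.8 117.7] ((406.1778259277344, 114.82550811767578), (17.436464309692383, 84.28589630126953), 10.007979393005371)
[ 37  95  25  55 180] [ 48.9 121.7] ((49.11799240112305, 122.5640869140625), (57.931602478027344, 3.949022054672241), 67.79651641845703)
[257 105  11 113 416] [261.9 159.7] ((262.0951843261719, 160.927001953125), (112.28407287597656, 3.924621105194092), 86.18592071533203)
[ 125  106  133  116 7021] [188.5 163.1] ((190.82015991210938, 161.00808715820312), (115.8284912109375, 127.90634155273438), 87.42085266113281)
[ 48 159  31  14 267] [ 63.1 165.3] ((63.13513946533203, 165.31082153320312), (10.192737579345703, 29.42742156982422), 80.53767395019531)
[282 177  24  21 264] [297.1 185.6] ((293.5, 187.0), (20.0, 23.0), 90.0)
[279 203  22  22 349] [289.1 213.5] ((289.5000305175781, 213.00001525878906), (19.091880798339844, 21.920310974121094), 45.0)
(560, 770, 3) (144, 756, 3)
```

View pics/crop1.png

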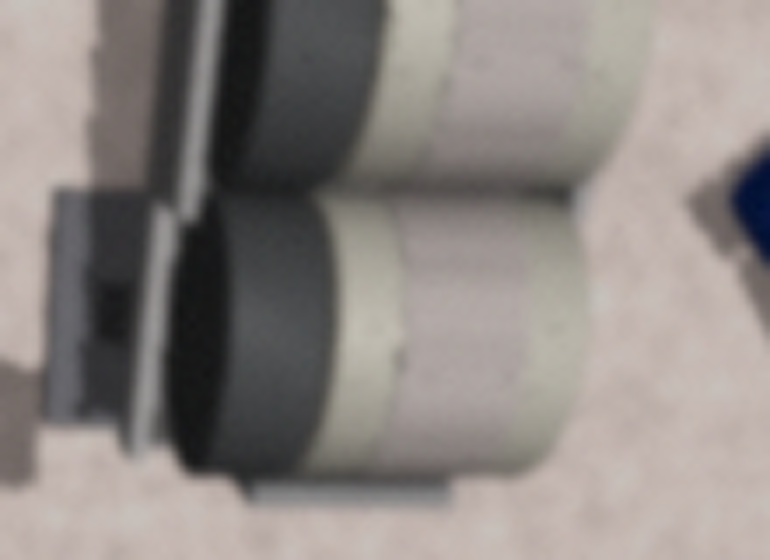

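Crop: the front jar's cap-end rim apex is at about (403,137) and its other end at (454,136.5). Its front edge is at row 158. Next I work out positions.

Run:
```python
from h import *
import json
from scipy.optimize import brentq
o=json.load(open("w1.json")); im=cv2.imread("pics/w1.png"); g=im.max(2).astype(float)
W=lambda u,v,z: onz("wrist",u,v,z,o)
def edge(p,th,rising):  # subpixel crossings
    s=p-th; k=[i for i in range(len(s)-1) if (s[i]<0)<= (s[i+1]<0) and s[i]*s[i+1]<0 and (s[i+1]>0)==rising]
    return [i+s[i]/(s[i]-s[i+1]) for i in k]
L=W(402.5,137,.11);Rr=W(453.8,136.5,.11); print("ends",L,Rr,np.linalg.norm(L-Rr), "yaw",np.degrees(np.arctan2(-(L-Rr)[0],(L-Rr)[1])))
pts=[]
for r0,z in [(137,.11),(93,.12),(45,.13)]:
    best=None
    for r in range(r0-8,r0+9):
        e=[x+405 for x in edge(g[r,405:445],115,True)]
        if e and (best is None or e[0]>best[0]): best=(e[0],r)
    print(best); pts.append(W(*best,z)); print(pts[-1])
d=pts[2]-pts[0]; print("rack yaw",np.degrees(np.arctan2(d[1],d[0])), np.degrees(np.arctan2(*(pts[1]-pts[0])[[1,0]])))
for yaw in [-5,-7,-9]:
    xr=np.array([np.cos(np.radians(yaw)),np.sin(np.radians(yaw))])
    for u in (400,445):
        c,dd=ray("wrist",u,157.3,o)
        c2=np.array([c[:2]@xr,c[2]]);d2=np.array([dd[:2]@xr,dd[2]]);d2/=np.linalg.norm(d2)
        f=lambda s:(s-c2[0])*d2[1]-(.085-c2[1])*d2[0]
        s0=c2[0]+d2[0]*(.085-c2[1])/d2[1]; s=s0+.025/abs(d2[1]); P=W(u,157.3,.085); print(yaw,u,"x_axis",s/ xr[0] - np.tan(np.radians(yaw))*(L[1]+Rr[1])/2)
near=[];mid=[]
for u in range(160,253,6):
    e=edge(g[180:235,u],60,False);f=edge(g[180:235,u],60,True); near.append([u,180+e[0],180+f[0]] if e and f else [u,0,0])
for u in range(224,252,4):
    e=edge(g[140:190,u],60,False);f=edge(g[140:190,u],60,True); mid.append([u,140+e[0],140+f[0]] if e and f else [u,0,0])
near=np.array(near);mid=np.array(mid);print(near.round(1).tolist(),mid.round(1).tolist())
N=np.array([W(u,(a+b)/2,.072) for u,a,b in near]);M=np.array([W(u,(a+b)/2,.072) for u,a,b in mid])
pn=np.polyfit(N[:,1],N[:,0],1);pm=np.polyfit(M[:,1],M[:,0],1);print("near,mid lines",pn,pm,"yaw",-np.degrees(np.arctan(pn[0])))
for r in (166,209):
  print(r,"plate/roller cols",edge(g[r,110:280],60,False),edge(g[r,110:280],60,True))
for n,p in [("plateR top",(256.5,104)),("plateR bot",(266,221))]: print(n,W(*p,.082))
print("plate L", W(121,106,.082),W(140,222,.082)); print("ball",W(289,213.5,.115))
```

```text
ends [ 0.51168021 -0.23977966  0.11      ] [ 0.50483023 -0.29812014  0.11      ] 0.058741247995585506 yaw -6.6966532499699865
NoneTraceback (most recent call last):
  File "<stdin>", line 16, in <module>
TypeError: Value after * must be an iterable, not NoneType
```

```bash
cat > m.py <<'E'
from h import *
import json
o=json.load(open("w1.json")); im=cv2.imread("pics/w1.png"); g=im.max(2).astype(float)
W=lambda u,v,z: onz("wrist",u,v,z,o)
def edge(p,th,rising):
    s=p-th; return [i+s[i]/(s[i]-s[i+1]) for i in range(len(s)-1) if s[i]*s[i+1]<0 and (s[i+1]>0)==rising]
L=W(402.5,137,.11);Rr=W(453.8,136.5,.11)
pts=[]
for r0,z in [(137,.11),(93,.12),(45,.13)]:
    best=max((edge(g[r,405:445],115,True)[0]+405,r) for r in range(r0-8,r0+9) if edge(g[r,405:445],115,True))
    pts.append(W(*best,z)); print(best,pts[-1].round(4))
d=pts[2]-pts[0]; print("rack yaw",np.degrees(np.arctan2(d[1],d[0])), np.degrees(np.arctan2(*(pts[1]-pts[0])[[1,0]])))
for yaw in [-5,-7,-9]:
    xr=np.array([np.cos(np.radians(yaw)),np.sin(np.radians(yaw))])
    for u in (400,445):
        c,dd=ray("wrist",u,157.3,o)
        c2=np.array([c[:2]@xr,c[2]]);d2=np.array([dd[:2]@xr,dd[2]]);d2/=np.linalg.norm(d2)
        s=c2[0]+d2[0]*(.085-c2[1])/d2[1]+.025/abs(d2[1]); print(yaw,u,"x_axis",s/xr[0]-np.tan(np.radians(yaw))*(L[1]+Rr[1])/2)
def cols(us,a,b):
    out=[]
    for u in us:
        e=edge(g[a:b,u],60,False);f=edge(g[a:b,u],60,True)
        if e and f: out.append([u,a+e[0],a+f[0]])
    return np.array(out)
near=cols(range(160,253,6),180,235);mid=cols(range(224,252,4),140,190);print(near[::3].round(1).tolist(),mid[::2].round(1).tolist())
N=np.array([W(u,(a+b)/2,.072) for u,a,b in near]);M=np.array([W(u,(a+b)/2,.072) for u,a,b in mid])
pn=np.polyfit(N[:,1],N[:,0],1);pm=np.polyfit(M[:,1],M[:,0],1);print("near,mid lines",pn,pm,"yaw",-np.degrees(np.arctan(pn[0])))
for r in (166,209): print(r,"cols",[round(x+110,1) for x in edge(g[r,110:280],60,False)],[round(x+110,1) for x in edge(g[r,110:280],60,True)])
for n,p in [("plateR top",(256.5,104)),("plateR bot",(266,221)),("plL top",(121,106)),("plL bot",(140,222))]: print(n,W(*p,.082).round(4))
print("ball",W(289,213.5,.115).round(4))
E
python3 m.py
```

```text
(np.float64(417.7948717948718), 130) [ 0.5173 -0.2575  0.11  ]
(np.float64(424.89473684210526), 91) [ 0.5577 -0.2638  0.12  ]
(np.float64(432.75), 37) [ 0.6066 -0.27    0.13  ]
rack yaw -7.976867055653284 -8.808840849032112
-5 400 x_axis 0.5079699650449127
-5 445 x_axis 0.5057814484737562
-7 400 x_axis 0.5070660821073018
-7 445 x_axis 0.5068338151092229
-9 400 x_axis 0.5061869605947077
-9 445 x_axis 0.5079308476207021
[[160.0, 198.2, 217.7], [184.0, 197.9, 217.4], [202.0, 197.8, 217.4], [220.0, 197.6, 217.2], [238.0, 197.5, 217.1]] [[224.0, 154.6, 175.2], [232.0, 154.6, 175.1], [240.0, 154.5, 175.0], [248.0, 154.5, 175.0]]
near,mid lines [0.11824869 0.44567113] [0.12205955 0.50414223] yaw -6.743834544761958
166 cols [np.float64(132.7), np.float64(259.9), np.float64(274.2)] [np.float64(254.4), np.float64(264.5)]
209 cols [np.float64(140.7), np.float64(262.7), np.float64(279.0)] [np.float64(257.6), np.float64(267.2)]
plateR top [ 0.5705 -0.0742  0.082 ]
plateR bot [ 0.422  -0.0588  0.082 ]
plL top [0.589  0.0889 0.082 ]
plL bot [0.4419 0.1097 0.082 ]
ball [ 0.4386 -0.0968  0.115 ]
```

```bash
python3 -m handwheel '[3.3,-12.3,-5,0,0,0.2,1,3.3,-12.3,-5,0,0,0.2,1,3.3,-12.3,-12,0,0,0.2,1,3.3,-12.3,-12,0,0,0.2,1,3.3,-12.3,-12,0,0,0.2,1,3.3,-12.3,-12,0,0,0.2,1,3.3,-12.3,-12,0,0,0.2,1,3.3,-12.3,-12,0,0,0.2,1]'
python3 - <<'E'
from h import *
import json
o=get_obs(); json.dump({k:np.array(o[k]).tolist() for k in ["eef_pos","tool_rot"]},open("w2.json","w")); print(o["eef_pos"],o["tool_rot"]); im=snap("wrist","w2.png")
c=cv2.resize(im[100:330,150:500],None,fx=2.2,fy=2.2,interpolation=cv2.INTER_CUBIC); cv2.imwrite("pics/w2c.png",c[:,:,::-1])
E
```

```text
t: 2.15
eef_pos: [0.5052, -0.2716, 0.1898]
tool_rot: [-0.001, 0.998, -0.063, 0.0]
contact_force: [-0.1, 0.5, 1.1]
gripper_width: 1.0
[ 0.50516291 -0.27156451  0.18976235] [-5.87568456e-04  9.97999914e-01 -6.32124862e-02  9.40353431e-05]
```

View pics/w2c.png

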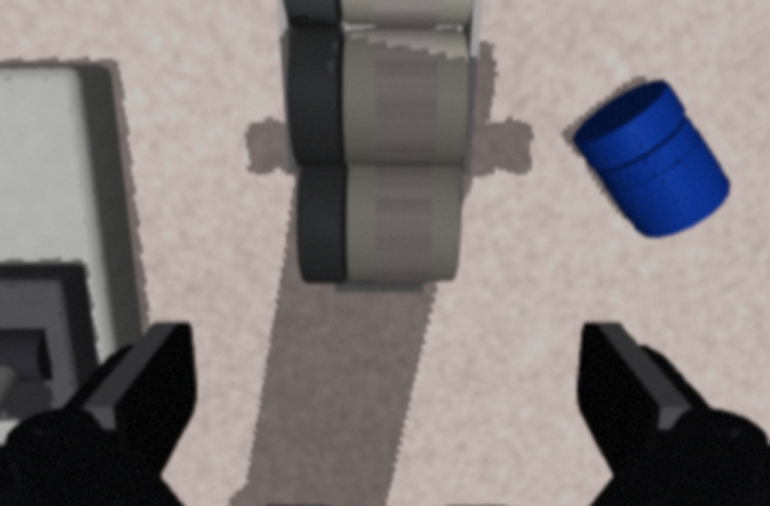

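Crop: the front jar spans image columns 286.4 to 359.5 at about row 202, with its front edge at row 228.6. The fingers are roughly centred on it.

Run:
```python
from h import *
import json
o=json.load(open("w2.json")); W=lambda u,v,z: onz("wrist",u,v,z,o)
L=W(286.2,202,.11);R=W(359.3,202,.11); print(L,R,np.linalg.norm(L-R),(L+R)/2)
xr=np.array([np.cos(np.radians(-7)),np.sin(np.radians(-7))])
c,dd=ray("wrist",323,228.3,o); c2=np.array([c[:2]@xr,c[2]]);d2=np.array([dd[:2]@xr,dd[2]]);d2/=np.linalg.norm(d2)
s=c2[0]+d2[0]*(.085-c2[1])/d2[1]+.025/abs(d2[1]); print("axis x_r",s,"tcp x_r",np.array(o["eef_pos"])[:2]@xr)
```

```text
[ 0.51510172 -0.24101424  0.11      ] [ 0.50775495 -0.29858755  0.11      ] 0.058040165918945355 [ 0.51142833 -0.26980089  0.11      ]
axis x_r 0.5355568111623789 tcp x_r 0.5344928888351048
```

```bash
python3 -m handwheel '[0,0.1,-3,0,0,0.2,1,0,0.1,-6,0,0,0.2,1,0,0.1,-8.5,0,0,0.2,1,0,0.1,-10.5,0,0,0.2,1,0,0.1,-11.8,0,0,0.2,1,0,0.1,-11.8,0,0,0.2,1,0,0.1,-11.8,0,0,0.2,1,0,0.1,-11.8,0,0,0.2,1]' 40
```

```text
t: 2.87
eef_pos: [0.5071, -0.2704, 0.0744]
tool_rot: [0.0, 0.998, -0.061, 0.002]
contact_force: [0.4, 0.0, 0.4]
gripper_width: 1.003
```

```bash
python3 -m handwheel '[0,0,0,0,0,0,0.6,0,0,0,0,0,0,0.4,0,0,0,0,0,0,0.4,0,0,0,0,0,0,0.4,0,0,0,0,0,0,0.4,0,0,0,0,0,0,0.4,0,0,0,0,0,0,0.4,0,0,0,0,0,0,0.4]' 40
```

```text
t: 3.53
eef_pos: [0.5083, -0.2706, 0.0762]
tool_rot: [0.001, 0.998, -0.061, 0.004]
contact_force: [-1.2, 0.9, 8.4]
gripper_width: 0.695
```

```bash
python3 -m handwheel '[0,0,0.6,0,0,0,0.4,0,0,1.5,0,0,0,0.4,0,0,3,0,0,0,0.4,0,0,5,0,0,0,0.4,0,0,7.5,0,0,0,0.4,0,0,10,0,0,0,0.4,0,0,10,0,0,0,0.4,0,0,10,0,0,0,0.4]' 50
python3 - <<'E'
from h import *
import json
o=get_obs(); json.dump({k:np.array(o[k]).tolist() for k in ["eef_pos","tool_rot"]},open("w3.json","w")); print(o["eef_pos"],o["tool_rot"],o["contact_force"]); im=snap("wrist","w3.png")
E
```

```text
t: 4.2
eef_pos: [0.5095, -0.2712, 0.1786]
tool_rot: [0.001, 0.998, -0.061, 0.006]
contact_force: [0.1, -0.0, -1.4]
gripper_width: 0.697
[ 0.50946054 -0.27119332  0.17861049] [ 0.00134294  0.99812736 -0.06089344  0.00565385] [ 0.12809557 -0.01341787 -1.40815715]
```

View pics/w3.png

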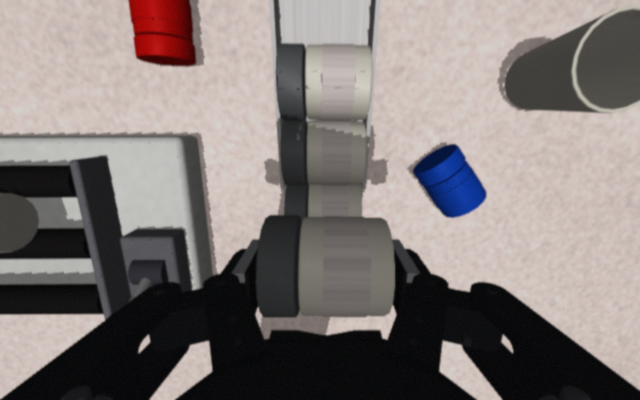

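Jar 1 is in the grip, spanning columns 258-394 and rows 217-316. The other three have rolled down behind it and the lane's far end is now empty.

Run:
```python
from h import *
import json
o=json.load(open("w3.json")); e=np.array(o["eef_pos"])
w,x,y,z=o["tool_rot"]; Rt=Ro.from_quat([x,y,z,w]).as_matrix(); print("tool y axis",Rt[:,1],"tool z",Rt[:,2])
ax=Rt[:,1]
ds=[]
for v in (216.8,316):
    c,d=ray("wrist",326,v,o); d=d-ax*(d@ax); ds.append(d/np.linalg.norm(d))
b=ds[0]+ds[1]; b/=np.linalg.norm(b); h=np.arccos(ds[0]@ds[1])/2
P=c+b*.025/np.sin(h); P-=ax*((P-e)@ax)
print("jar-TCP world",P-e,"jar",P, "half",h)
G=np.array([.4773,.020,.098]); print("delta to groove cm",(G-P)*100)
for u in (258,394): print(onz("wrist",u,265,P[2]+.02,o))
# lane jars cross-check: jar2 end
```

```text
tool y axis [-0.12157401 -0.99258037  0.00199229] tool z [ 0.01112297 -0.00336942 -0.99993246]
jar-TCP world [-0.00455293  0.0005672   0.00475705] jar [ 0.50490761 -0.27062611  0.18336753] half 0.16102352219301677
delta to groove cm [-2.76076104 29.06261124 -8.53675336]
[ 0.51862761 -0.24147442  0.20336753]
[ 0.51110788 -0.3019573   0.20336753]
```

```bash
python3 -m handwheel '[0,2.5,1,0,0,0,0.4,-1,6,1,0,0.3,0,0.4,-1,10,1,0.2,0.6,0,0.4,-2,14,1,0.2,0.6,0,0.4,-2,18,1,0.2,0.6,0,0.4,-2.5,22,1,0.2,0.6,0,0.4,-2.8,26,1,0.2,0.6,0,0.4,-2.8,29,1,0.2,0.6,0,0.4]'; python3 -m handwheel '[0,0,0,0,0,0,0.4,0,0,0,0,0,0,0.4]';  python3 - <<'E'
from h import *
import json
o=get_obs(); json.dump({k:np.array(o[k]).tolist() for k in ["eef_pos","tool_rot"]},open("w4.json","w")); print(o["eef_pos"],o["tool_rot"],o["contact_force"]); im=snap("wrist","w4.png")
e=np.array(o["eef_pos"])
w,x,y,z=o["tool_rot"]; Rt=Ro.from_quat([x,y,z,w]).as_matrix(); print("tool y axis",Rt[:,1],"tool z",Rt[:,2])
E
```

```text
t: 4.92
eef_pos: [0.4784, 0.0225, 0.1861]
tool_rot: [-0.001, 0.998, -0.06, -0.002]
contact_force: [0.4, 0.6, -0.9]
gripper_width: 0.696
t: 5.08
eef_pos: [0.4773, 0.0247, 0.1851]
tool_rot: [-0.001, 0.998, -0.057, -0.003]
contact_force: [-0.3, -0.3, -1.8]
gripper_width: 0.694
[0.47726641 0.02471937 0.18514821] [-8.79426651e-04  9.98365515e-01 -5.70394215e-02 -3.46821451e-03] [-0.28904918 -0.2502941  -1.82437644]
tool y axis [-0.11389848 -0.99349146 -0.00136033] tool z [-0.00682477  0.00215163 -0.9999744 ]
```

View pics/w4.png

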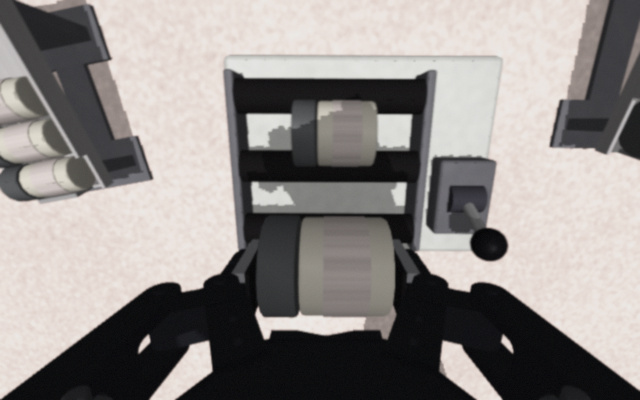

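The jar is above the mixer. The middle roller is at rows 151-181, the far roller at rows 80-113, and the lever ball is at (489,244). I refine the groove position from this view.

Run:
```python
from h import *
import json
o=json.load(open("w4.json")); e=np.array(o["eef_pos"]); im=cv2.imread("pics/w4.png"); g=im.max(2).astype(float)
W=lambda u,v,z: onz("wrist",u,v,z,o)
def edge(p,th,rising):
    s=p-th; return [i+s[i]/(s[i]-s[i+1]) for i in range(len(s)-1) if s[i]*s[i+1]<0 and (s[i+1]>0)==rising]
def fit(us,a,b):
    P=[]
    for u in us:
        E=edge(g[a:b,u],60,False);F=edge(g[a:b,u],60,True)
        if E and F: P.append(W(u,a+(E[0]+F[-1])/2,.072)); print(u,round(a+E[0],1),round(a+F[-1],1),end="; ")
    P=np.array(P); p=np.polyfit(P[:,1],P[:,0],1); print("\nline",p,"yaw",-np.degrees(np.arctan(p[0]))); return p
pf=fit(list(range(250,415,20)),65,98) if 0 else fit(list(range(255,290,6))+list(range(382,410,6)),65,122)
pm=fit(list(range(256,288,6))+list(range(384,408,6)),145,195)
y=.02; sl=(pf[0]+pm[0])/2; c=1/np.sqrt(1+sl**2)
print("spacing",(np.polyval(pf,y)-np.polyval(pm,y))*c)
print("groove x at y=.02:",np.polyval(pm,y)-.029/c, np.polyval(pf,y)-.087/c)
for r in (130,200): print(r,[W(u,r,.082).round(4).tolist() for u in (244,418)])
w,x,yy,z=o["tool_rot"]; Rt=Ro.from_quat([x,yy,z,w]).as_matrix(); ax=Rt[:,1]
ds=[]
for v in (216.8,316):
    cc,d=ray("wrist",326,v,o); d=d-ax*(d@ax); ds.append(d/np.linalg.norm(d))
b=ds[0]+ds[1]; b/=np.linalg.norm(b); h=np.arccos(ds[0]@ds[1])/2
P=cc+b*.025/np.sin(h); P-=ax*((P-e)@ax); print("jar",P,"line x here",np.polyval(pm,P[1])-.029/c)
print("ball",W(488.5,243.5,.12))
```

```text
255 78.7 112.3; 261 78.7 112.3; 267 78.8 112.4; 273 78.8 112.3; 279 78.8 112.3; 285 78.8 112.4; 382 79.3 112.8; 388 79.4 112.9; 394 79.4 112.9; 400 79.4 112.9; 406 79.4 113.0; 
line [0.11995202 0.5622454 ] yaw -6.840063432168238
256 150.1 180.4; 262 150.1 181.1; 268 150.0 181.1; 274 150.1 181.1; 280 150.2 181.2; 286 150.2 181.3; 384 150.7 181.5; 390 150.7 181.5; 396 150.8 181.3; 402 150.8 181.0; 
line [0.11919257 0.50365101] yaw -6.7971635665616805
spacing 0.058195038492980355
groove x at y=.02: 0.4768282816447235 0.4770247094740595
130 [[0.5447, 0.0846, 0.082], [0.5284, -0.0571, 0.082]]
200 [[0.486, 0.096, 0.082], [0.4686, -0.0554, 0.082]]
jar [0.47279244 0.02522565 0.18999948] line x here 0.47745114010376116
ball [ 0.43935965 -0.09725862  0.12      ]
```

```bash
python3 -m handwheel '[0.4,-0.4,-1,0,0,-0.3,0.4,0.4,-0.4,-3,0,0,-0.3,0.4,0.4,-0.4,-5,0,0,-0.3,0.4,0.4,-0.4,-6.5,0,0,-0.3,0.4,0.4,-0.4,-7.5,0,0,-0.3,0.4,0.4,-0.4,-8.3,0,0,-0.3,0.4,0.4,-0.4,-8.3,0,0,-0.3,0.4,0.4,-0.4,-8.3,0,0,-0.3,0.4]'
```

```text
t: 5.8
eef_pos: [0.4816, 0.018, 0.102]
tool_rot: [-0.0, 0.998, -0.062, -0.004]
contact_force: [0.5, 0.5, -0.7]
gripper_width: 0.694
```

```bash
python3 -m handwheel '[0,0,-0.1,0,0,0,0.4,0,0,-0.3,0,0,0,0.4,0,0,-0.5,0,0,0,0.4,0,0,-0.5,0,0,0,0.4,0,0,-0.5,0,0,0,0.4]'; python3 -c "
from h import *; print(get_obs()['contact_force'],get_obs()['eef_pos'],get_obs()['torque'])"
```

```text
t: 6.22
eef_pos: [0.4817, 0.018, 0.0971]
tool_rot: [-0.0, 0.998, -0.062, -0.004]
contact_force: [-0.8, 0.2, -1.1]
gripper_width: 0.693
[-0.8215514   0.22368583 -1.11771222] [0.48167544 0.01802715 0.09710839] [ 0.01485029  0.05436137 -0.05296707]
```

```bash
python3 -m handwheel '[0,0,-0.2,0,0,0,0.4,0,0,-0.4,0,0,0,0.4,0,0,-0.4,0,0,0,0.4]'; python3 -m handwheel '[0,0,-0.1,0,0,0,0.4,0,0,-0.2,0,0,0,0.4,0,0,-0.2,0,0,0,0.4]'
```

```text
t: 6.47
eef_pos: [0.4815, 0.018, 0.0928]
tool_rot: [-0.0, 0.998, -0.062, -0.004]
contact_force: [-0.2, -0.5, -0.3]
gripper_width: 0.694
t: 6.72
eef_pos: [0.4816, 0.018, 0.0924]
tool_rot: [0.0, 0.998, -0.062, -0.004]
contact_force: [-7.8, -1.6, 20.6]
gripper_width: 0.693
```

```bash
python3 -m handwheel '[-0.1,0,0.1,0,0,0,0.4,-0.1,0,0.1,0,0,0,0.4]';  python3 -m handwheel '[0,0,0,0,0,0,0.8,0,0,0,0,0,0,0.9,0,0,0,0,0,0,1,0,0,0,0,0,0,1,0,0,0,0,0,0,1]'
```

```text
t: 6.88
eef_pos: [0.4809, 0.0181, 0.0939]
tool_rot: [-0.0, 0.998, -0.062, -0.003]
contact_force: [0.9, 0.3, -1.3]
gripper_width: 0.694
t: 7.3
eef_pos: [0.4808, 0.0181, 0.0937]
tool_rot: [-0.0, 0.998, -0.062, -0.003]
contact_force: [-1.1, 0.7, -0.6]
gripper_width: 0.998
```

```bash
python3 -m handwheel '[0,0,2,0,0,0,1,0,0,5,0,0,0,1,0,0,9,0,0,0,1,0,-3,13,0,0,0,1,0,-7,17,0,0,0,1,0,-11,20,0,0,0,1,0,-14,21,0,0,0,1,0,-16,21,0,0,0,1]'
python3 - <<'E'
from h import *
import json
o=get_obs(); json.dump({k:np.array(o[k]).tolist() for k in ["eef_pos","tool_rot"]},open("w5.json","w")); print(o["eef_pos"],o["tool_rot"]); im=snap("wrist","w5.png")
E
```

```text
t: 7.97
eef_pos: [0.4819, -0.1431, 0.3072]
tool_rot: [0.0, 0.998, -0.061, -0.001]
contact_force: [1.3, 0.1, 0.8]
gripper_width: 1.0
[ 0.48187791 -0.1431473   0.30719095] [ 3.41506033e-04  9.98138893e-01 -6.09766977e-02 -6.90274656e-04]
```

View pics/w5.png

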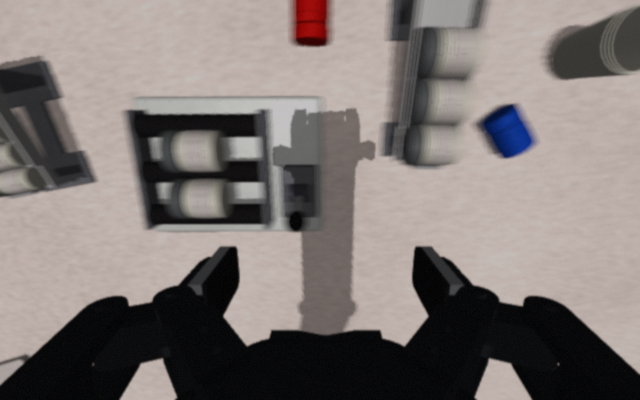

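The picture is a bit motion-blurred. It shows jar 1 in the free groove at (203,199), the mixing jar untouched, three jars at the front of the lane, and the ball at (296,220). Now the lever. I straddle the ball with the open jaws turned 90° so the rear finger does the pushing, which avoids the arm's minimum reach.

```bash
python3 -c "
from h import *; print(get_obs()['q'])"; python3 -m handwheel '[-4.2,4.6,-5,0,0,45,1,-4.2,4.6,-5,0,0,45,1,-4.2,4.6,-5,0,0,45,1,-4.2,4.6,-5,0,0,45,1,-4.2,4.6,-5,0,0,45,1,-4.2,4.6,-5,0,0,45,1,-4.2,4.6,-5,0,0,45,1,-4.2,4.6,-5,0,0,45,1]'; python3 -m handwheel '[0,0,-4,0,0,45,1,0,0,-4,0,0,45,1,0,0,-4,0,0,45,1,0,0,-4,0,0,45,1,0,0,-4,0,0,45,1,0,0,-4,0,0,45,1,0,0,-4,0,0,45,1,0,0,-4,0,0,45,1]';python3 - <<'E'
from h import *
import json
o=get_obs(); json.dump({k:np.array(o[k]).tolist() for k in ["eef_pos","tool_rot"]},open("w6.json","w")); print(o["eef_pos"],o["tool_rot"],o["q"]); im=snap("wrist","w6.png")
w,x,y,z=o["tool_rot"]; print(Ro.from_quat([x,y,z,w]).as_matrix().round(3).tolist())
E
```

```text
[ 0.36749863  0.13696908 -0.20754805  1.84660645  0.03641966  1.16115057
 -1.55616089]
t: 8.68
eef_pos: [0.439, -0.1065, 0.2574]
tool_rot: [0.002, 0.947, 0.321, 0.001]
contact_force: [0.1, -0.4, 0.4]
gripper_width: 1.001
t: 9.35
eef_pos: [0.4389, -0.1064, 0.2171]
tool_rot: [0.002, 0.752, 0.659, 0.001]
contact_force: [0.4, 0.4, -0.1]
gripper_width: 1.001
[ 0.43885027 -0.10636618  0.21713084] [0.00177068 0.75217896 0.65895519 0.0013149 ] [ 0.4440909   0.14471636 -0.37447828  2.06444231  0.06617509  0.93900774
 -0.09764544]
[[0.132, 0.991, 0.004], [0.991, -0.132, -0.001], [-0.0, 0.004, -1.0]]
```

View pics/w6.png

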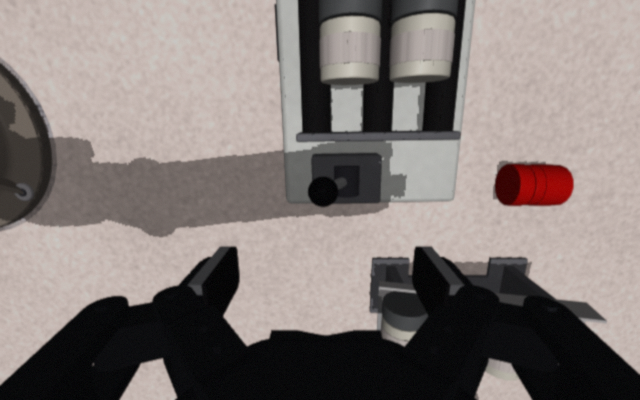

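Jar 1 (columns 320-380) lies parallel to the mixing jar (391-455) in the near groove. The lever ball is at (323,191), between the fingers.

Run:
```python
from h import *
import json
o=json.load(open("w6.json")); W=lambda u,v,z: onz("wrist",u,v,z,o)
print("ball",W(323,191,.12))
a=W(350,50,.098);b=W(423.5,50,.098); xr=np.array([.993,-.1184]); print("jar1, mixing",a,b,"spacing",(b-a)[:2]@xr)
```

```text
ball [ 0.43951032 -0.09616065  0.12      ]
jar1, mixing [0.47652028 0.01301199 0.098     ] [0.53615952 0.00512456 0.098     ] spacing 0.060155635207757296
```

```bash
python3 -m handwheel '[0,0.9,-3,0,0,0,1,0,0.9,-6,0,0,0,1,0,0.9,-8.5,0,0,0,1,0,0.9,-10.5,0,0,0,1,0,0.9,-11.9,0,0,0,1,0,0.9,-11.9,0,0,0,1,0,0.9,-11.9,0,0,0,1,0,0.9,-11.9,0,0,0,1]'; python3 -m handwheel '[1,-0.1,0,0,0,0,1,2,-0.2,0,0,0,0,1,3,-0.35,0,0,0,0,1,4,-0.5,0,0,0,0,1,5,-0.6,0,0,0,0,1,6,-0.7,0,0,0,0,1,6.5,-0.8,0,0,0,0,1,6.5,-0.8,0,0,0,0,1]'
```

```text
t: 10.07
eef_pos: [0.4396, -0.0974, 0.099]
tool_rot: [0.002, 0.753, 0.658, 0.002]
contact_force: [-0.5, 1.0, -0.1]
gripper_width: 1.007
t: 10.73
eef_pos: [0.5065, -0.1054, 0.099]
tool_rot: [0.003, 0.753, 0.658, 0.002]
contact_force: [-0.4, -0.4, -0.7]
gripper_width: 1.004
```

```bash
python3 -m handwheel '[0.4,-0.05,0,0,0,0,1,0.8,-0.1,0,0,0,0,1,1.1,-0.1,0,0,0,0,1,1.1,-0.1,0,0,0,0,1]'
python3 - <<'E'
from h import *
import json
o=get_obs(); json.dump({k:np.array(o[k]).tolist() for k in ["eef_pos","tool_rot"]},open("w7.json","w")); print(o["eef_pos"],o["contact_force"]); im=snap("wrist","w7.png")
E
```

```text
t: 11.07
eef_pos: [0.5174, -0.1064, 0.0987]
tool_rot: [0.002, 0.753, 0.658, 0.002]
contact_force: [-1.0, -1.2, -0.4]
gripper_width: 1.004
[ 0.51742563 -0.1064321   0.09872509] [-0.97062934 -1.19180974 -0.39463362]
```

View pics/w7.png

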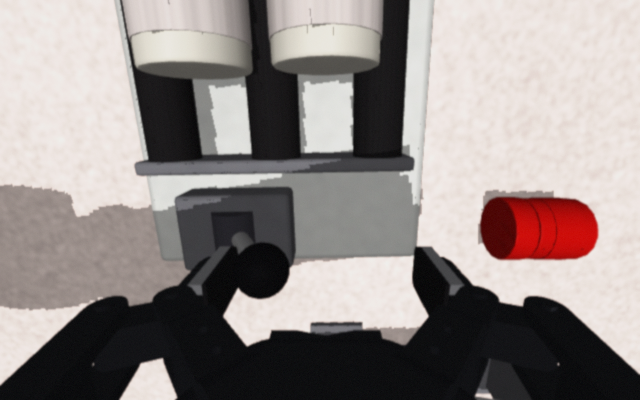

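The lever now leans to +x: ball at (263,270), pivot at about (234,235), rear finger against the ball.

Run:
```python
from h import *
import json
o=json.load(open("w7.json"))
for z in (.118,.122):
    b=onz("wrist",263,270,z,o); s=(b[:2]-[.4628,-.102])@np.array([.993,-.1184]); print(b,s,"theta",.5+np.arcsin(s/.055))
```

```text
[ 0.48897768 -0.10266293  0.118     ] 0.026072928244859486 theta 0.993888463655659
[ 0.49018457 -0.10061869  0.122     ] 0.027029333737958475 theta 1.013745215315226
```

```bash
python3 -m handwheel '[0.15,0,0,0,0,0,1,0.15,0,0,0,0,0,1]'; python3 -m handwheel '[-1,0.1,0,0,0,0,1,-2,0.2,0,0,0,0,1,-2.2,0.2,2,0,0,0,1,-2.2,0.2,5,0,0,0,1,-2.2,0.2,9,0,0,0,1,-2.2,0.2,13,0,0,0,1,-2.2,0.2,13,0,0,0,1,-2.2,0.2,13,0,0,0,1]'
python3 - <<'E'
from h import *
import json
o=get_obs(); json.dump({k:np.array(o[k]).tolist() for k in ["eef_pos","tool_rot"]},open("w8.json","w")); print(o["eef_pos"],np.abs(o["joint_vel"]).max()); im=snap("wrist","w8.png")
s=read_camera("side")[110:270,280:480]; t=read_camera("top")[140:270,200:440]
a=np.zeros((580,800,3),np.uint8); a[:400,:640]=im
b=cv2.resize(s,(220,176)); 
a[404:580,:220]=b; a[404:580,230:555]=cv2.resize(t,(325,176),interpolation=cv2.INTER_CUBIC); cv2.imwrite("pics/fin.png",a[:,:,::-1])
E
```

```text
t: 11.28
eef_pos: [0.5177, -0.1065, 0.0986]
tool_rot: [0.002, 0.753, 0.658, 0.001]
contact_force: [-4.5, -0.7, 2.4]
gripper_width: 1.002
t: 11.95
eef_pos: [0.497, -0.1046, 0.2314]
tool_rot: [0.005, 0.753, 0.658, 0.003]
contact_force: [0.4, 0.2, -0.8]
gripper_width: 0.999
[ 0.49698407 -0.1046209   0.23144007] 0.059178432874186816
```

View pics/fin.png

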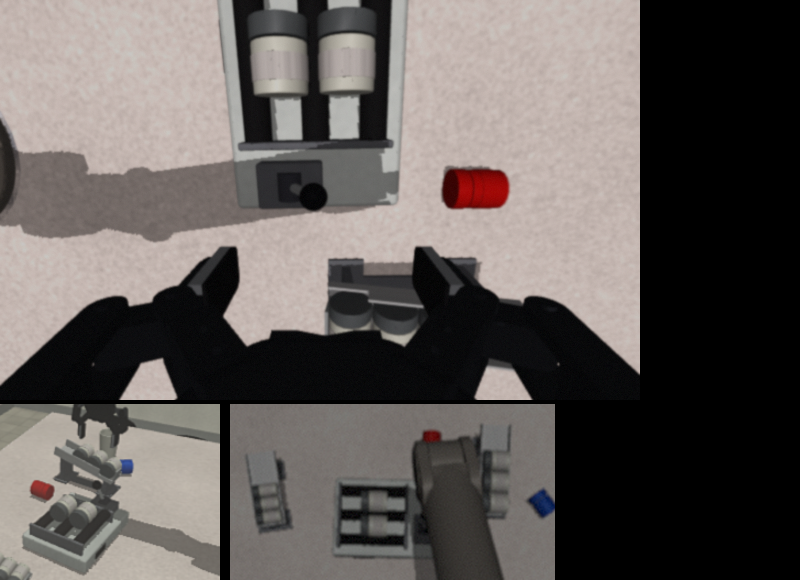

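The final view shows jar 1 and the mixing jar side by side in their grooves, the lever over to +x with its ball at (313,196), three jars at the front of the lane, and the gripper clear.

Run:
```python
from h import *
import json
o=json.load(open("w8.json")); b=onz("wrist",313,196,.118,o); s=(b[:2]-[.4628,-.102])@np.array([.993,-.1184]); print(b,"theta",.5+np.arcsin(min(1,s/.055)))
o=json.load(open("w5.json")); c=camera_info("wrist")
print("jar2 front-edge x (z=.085)",onz("wrist",432,165,.085,o),"was",onz("wrist",424,157.3,.085,json.load(open("w1.json"))))
if s>.021: print(hand_in())
```

```text
[ 0.48822301 -0.10181952  0.118     ] theta 0.9764329723003244
jar2 front-edge x (z=.085) [ 0.4788604  -0.27919767  0.085     ] was [ 0.48038449 -0.27258402  0.085     ]
the job is handed in; nothing more can be done
None
```

I put the front jar in the free groove of the mixer, pushed the lever on, and handed the job in at about 12 s. No verdict was reported.

- **Jar 1:** I gripped it over its ends, lifted it out of the rack, and lowered it until it touched the rollers, with about 20 N at the wrist. I backed off about 1.5 mm before letting go. The last pictures show it lying parallel to the mixing jar, which looks unmoved. The spacing between the two measured 60 mm against a nominal 58 mm, from edges read by eye.
- **Jars 2–4:** They rolled down, and the new front jar sits within about 1.5 mm along the lane of where jar 1 was. That comes from a slightly motion-blurred picture, and I did not measure jar 3 and jar 4 one by one.
- **Lever:** I pushed it until the force rose to about 4.5 N at its stop. It read about 0.98 rad in the last picture, with the gripper clear of everything.
- **Unexpected force:** While closing on the jar I saw about 8 N upward at the wrist, possibly a fingertip brushing the low guide. The lift went normally and I saw no effect from it.
- **Everything else:** The vials, tube rack and beaker were never approached. I did not measure them at the end, and the budget was 10 pictures but I viewed 11.

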